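# Clamp the bench pin with its cam-lever bolt

## Robot

A 7-joint arm with a two-finger parallel gripper is mounted at the origin on the work surface. World frame = base frame: x ahead of the robot, y to its left, z up, the work surface at z = 0. Lengths are in m, angles in rad, forces in N, time in s.
With the tool pointing down it reaches from about 0.35 to 0.9 m from the base axis. Payload 8.1 kg.
Tool frame: the origin (TCP) lies at the very end of the fingers, on their centre line; the grasp point (between the pads) lies 19 mm behind it; z points along the fingers, y is the line along which they close (so a half turn about z gives the same grasp; the last joint's range is limited). The gripper opens to 85 mm and grips with 20 to 120 N. Pads are 22 mm wide; open, the fingers measure 114 mm over their backs; the gripper's body (76 mm by 85 mm) begins 54 mm behind the grasp point. The pads swing forward as they close: fully open they stand 13 mm farther back than shut.
Start: joints at [-1.364, 0.434, 0.025, 1.573, -0.012, 1.134, -0.075], TCP at [0.191, 0.595, 0.231] pointing down, gripper open.
Joint ranges: [-2.62, 2.62], [-0.44, 2.09], [-1.27, 1.32], [0.08, 2.57], [-1.32, 4.46], [0.12, 2], [-2.74, 2.74]. Speed limits (rad/s): [2.22, 2.22, 3.01, 3.01, 3.14, 3.14, 3.14].

## Interface

Orientations are given as a unit quaternion [x, y, z, w].
In Python, from station import env, eyes gives the robot as it stands. The module is installed in compiled form; this text tells all that it offers. Calls block until the motion is done:
- env.move_ptp(position, orientation): joint-space move of the TCP to a pose.
- env.move_l(position, attitude=None, rate=0.15): straight line of the TCP; attitude=None keeps the orientation; rate is the mean speed in m/s.
- env.move_joints(angles): joint-space move.
- env.gripper_to(opening, squeeze=None): finger opening in m; squeeze is the grip in N (None keeps the last); returns when the fingers have stopped.
- env.wait(seconds).
- env.inverse_kinematics(position, orientation): joint angles nearest the present ones, or None.
- env.observe(): the state.
- eyes.capture(name): name is "scene" or "top" or "wrist"; returns a dict with "color" (480x640x3 uint8, red, green, blue), "fx", "fy", "cx", "cy" (pixels), "extrinsics" (4x4, takes a point from world to camera coordinates); the wrist camera has in their place "hand_eye" (4x4, takes a point from camera to tool coordinates, whose origin is the TCP and whose axes are the flange's). Camera axes: x right, y down, z forward; pixel columns grow to the right and rows downward; lengths in m; the calibration is good to about 2 mm. A picture is of the moment at which its call begins: read the wrist's pose just before it. There is no depth.
A pose or a line that the arm cannot do raises env.Unreachable and nothing moves.
- env.job_done(): hands the job in; it is judged then, once.
The state is a dict: "time": time; "joint_positions": joint angles; "joint_vel": joint speeds; "joint_efforts": joint torques, N m; "eef_pos": TCP position; "tool_rot": TCP orientation; "contact_force": force on the tool from outside, world axes, zero at the start; "torque": the same for the moment, N m; "grip_width": finger opening in m; "finger_force": force on a finger pad.
Only numpy, scipy, OpenCV 4.12 (cv2) and the standard library are available. Lean on these libraries where they do the work, as an engineer would, in place of code of your own. Each camera call takes 0.05 s, during which the arm holds its last target. There are 200 camera calls.

## Task

Fix the wooden bench pin for work: slide it back in its holder until it is fully home against the end stop, screw the lever bolt down clockwise, lever upright, until it is just finger-snug on the wood (it must bite, but do not overtighten), then fold the lever down until it lies flat and closed. Be gentle with the pin and the lever, and leave the other things on the bench where they are.

Things in the scene. Friction and masses are not known exactly. Their poses are not given: they have to be found in the camera images.
- holder: steel bench-pin holder, fixed on the bench top, 60 mm above the robot's surface. Origin on the bench top under the bed; x runs along the pin from its front (robot's side) to the end stop, z up. Bed: x -75 to +65 mm, top at z = 14 mm; guide rails along it, inner faces at y = +-36 mm, tops at z = 26 mm; end stop across the back, inner face at x = +55 mm, top at z = 28 mm
- bench_pin: loose hardwood bench pin on the bed between the rails (1 mm play each side), 160 long (x) x 70 wide x 16 mm thick, 140 g. Origin at the centre of its underside, x axis towards its heel (the end at the stop). Heel: open slot 16 mm wide, 52 mm long, around the bolt's shank. Front end (x = -80 mm): V notch 16 mm wide, 28 mm deep. It starts 10 to 25 mm short of the stop
- pin_heel (a point): point on the pin: middle of its heel end face (8 mm above its underside); fully home it is at x = +55 mm of the holder
- bolt: steel clamp bolt, upright in the holder on a right-hand thread of 4 mm lead: it goes down when turned clockwise seen from above, and the lever turns with it (0.04 N m thread friction). Origin on its axis at the lever's pivot, 54 to 58 mm above the holder's underside; z up; x is the level direction towards which the lever folds, y the lever's hinge axis
- bolt_seat (a point): point on the holder where the bolt's axis meets the bed (x = +15, y = 0, z = 14 mm). Above it hangs the bolt's pressure washer, 38 mm across, that presses on the wood on both sides of the slot. How low it hangs differs by up to 2 mm from bolt to bolt and is not measured: 0.5 to 4 rad of turning bring it onto the wood
- washer_axis (a point): point on the bolt's axis 25 mm below the pivot, about where its washer sits (not the washer itself). Once on the wood the washer is backed by a disc spring: about 15 N per rad of turning, and the turning moment grows by about 0.01 N m per newton. Finger-snug is 10 to 22 N on the wood, about 0.15 N m above free turning; over 35 N is overtightened
- lever (a joint): angle of the cam lever: 0 = upright (open; it starts within 0.1 of it), 1.57 = flat (closed). Its spiral cam adds 2 mm of squeeze evenly over the swing (about 65 N) and is self-locking: it stays where it is left (0.3 N m of friction). 4 to 8 N at its end close it; more than 45 N is forcing it
- lever_end (a point): free end of the lever, 81 mm from the pivot: above it when upright, in the bolt's +x direction when flat. A steel paddle 12 mm thick (along the bolt's x when upright) and 24 mm wide (along the hinge) from 31 to 81 mm off the pivot, 16 mm wide below; upright it can be taken from above by its broad faces and twisted
- brass_blank: bystander: loose brass sheet 70 x 50 x 4 mm beside the holder, origin at the centre of its underside
- pot_a: bystander: small lidded pot, 41 mm across, 27 mm high, origin under its centre
- pot_b: bystander: another such pot
- hammer: bystander: small hammer, 200 mm long, lying down
- jar: bystander: small glass jar, 52 mm across, 60 mm high, origin under its centre
- pliers: bystander: pliers lying on the left wing of the bench
- file: bystander: file with a wooden handle, lying on the right wing of the bench
Things that resemble listed ones, but are neither listed nor needed, are in the scene too. What is shaped like the bench_pin but red or yellow is not meant.

How it is judged:
By the outcome, as a careful person would: the job done as asked, in the order asked, and still so for the second after the job is handed in, with the robot touching nothing.
It also fails if it takes over 72 s, if anything falls off the work surface, if the arm or the gripper's body presses on something with over 40 N, if the wrist force passes 120 N, or if a joint passes its speed limit or range.

## Working session

There is one attempt and no reset: what is moved stays moved. The work goes in short steps, each a Python script; the robot and the scene stay as the last script left them, time stands still between calls to the robot, and variables do not carry over. Pictures are saved under pics/ and viewed, at most 10 in all, crops included, and the job is handed in when it is done.

```bash
mkdir -p pics
cat > h.py <<'E'
import numpy as np, cv2
from station import env, eyes
from scipy.spatial.transform import Rotation as R
def ray(c,u,v,T=None):
    d=np.array([(u-c['cx'])/c['fx'],(v-c['cy'])/c['fy'],1.])
    if 'extrinsics' in c:
        E=np.array(c['extrinsics']);Rm=E[:3,:3].T;o=-Rm@E[:3,3]
    else:
        M=T@np.array(c['hand_eye']);Rm=M[:3,:3];o=M[:3,3]
    d=Rm@d;return o,d/np.linalg.norm(d)
def onz(c,u,v,z,T=None):
    o,d=ray(c,u,v,T);return o+d*(z-o[2])/d[2]
def cross(rs):
    A=0;b=0
    for o,d in rs:
        P=np.eye(3)-np.outer(d,d);A=A+P;b=b+P@o
    p=np.linalg.solve(A,b)
    return p,[np.linalg.norm((np.eye(3)-np.outer(d,d))@(p-o)) for o,d in rs]
def toolT():
    s=env.observe();T=np.eye(4);T[:3,:3]=R.from_quat(s['tool_rot']).as_matrix();T[:3,3]=s['eef_pos'];return T
def down(a): # tool z down, closing axis y at heading a+90deg ; tool x at heading a
    x=np.array([np.cos(a),np.sin(a),0]);z=np.array([0,0,-1.]);return R.from_matrix(np.c_[x,np.cross(z,x),z]).as_quat()
def save(n,c): cv2.imwrite(f'pics/{n}.png',c['color'][:,:,::-1])
E
python3 - <<'E'
from h import *
for n in ('scene','top'):
    c=eyes.capture(n);save(n,c);o,d=ray(c,320,240);print(n,c['fx'],o,d)
s=env.observe();print(s['eef_pos'],s['tool_rot'],s['time'],s['grip_width'])
c=eyes.capture('wrist');print(c['hand_eye'],c['fx'])
E
```

```text
scene 576.6044185389609 [1.6510674  0.24670306 1.02661543] [-0.79024642 -0.15232201 -0.59355589]
top 598.6415173765308 [ 0.35223937 -0.01878766  1.87882314] [ 0.06969786  0.02055825 -0.99735629]
[0.19044827 0.59478897 0.23061434] [ 1.54307884e-01  9.88022549e-01 -7.19010767e-04 -4.70540386e-05] 0.1 0.08568317442540895
[[ 1.29527536e-03 -9.66042579e-01 -2.58379679e-01  6.58157712e-02]
 [ 9.99998964e-01  1.41348562e-03 -2.71744554e-04 -1.29480805e-03]
 [ 6.27732770e-04 -2.58379060e-01  9.66043409e-01 -1.43243813e-01]
 [ 0.00000000e+00  0.00000000e+00  0.00000000e+00  1.00000000e+00]] 396.10744291931087
```

View pics/scene.png

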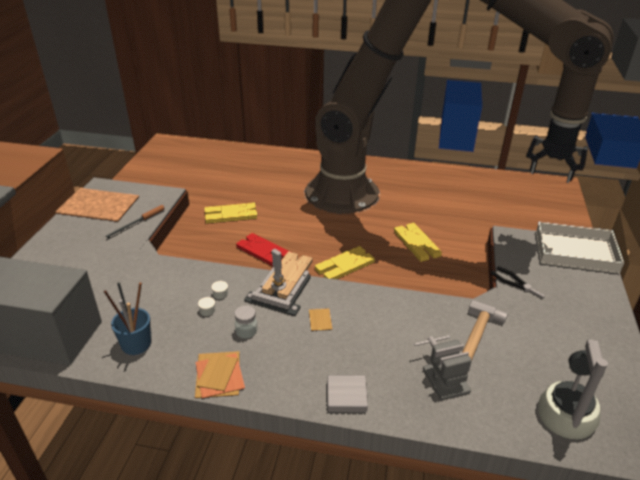

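View pics/top.png

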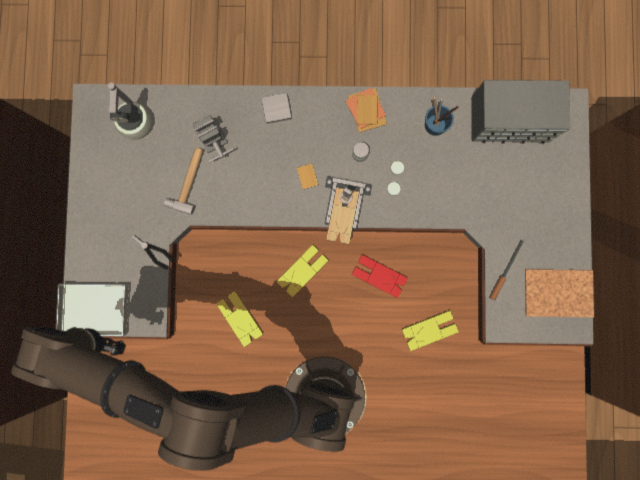

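The scene view shows the holder with its natural-wood pin, lever upright at (278,265). The top view has the holder at about (347,205), lever head at (347,195), the pin's front end at (340,240), the pots at (397,168) and (394,188), the blank at (307,176) and the jar at (361,151). Next I take wrist views.

Run:
```python
from h import *
c=eyes.capture('top')
for n,u,v in (('lev',347,195),('pinfront',340,240),('stop',349,182)): print(n,onz(c,u,v,.09))
p=onz(c,346,205,.09)
import pickle
D=[]
for k,(dx,dy) in enumerate([(-.02,.05),(-.02,-.07)]):
    env.move_ptp([p[0]+dx,p[1]+dy,.37],down(np.pi))
    env.wait(.3)
    T=toolT();w=eyes.capture('wrist');save(f'w{k}',w);D.append((T,w));print(T[:3,3])
pickle.dump(D,open('D.pkl','wb'));s=env.observe();print(s['time'],s['joint_positions'])
im=np.vstack([cv2.resize(d[1]['color'][60:360,:],(800,375))[:300] for d in D])
```

```text
lev [ 0.61416686 -0.0612263   0.09      ]
pinfront [ 0.47804798 -0.04180839  0.09      ]
stop [ 0.65377989 -0.06681039  0.09      ]
[ 0.56382328 -0.00824525  0.36990527]
[ 0.56406104 -0.127353    0.36991296]
4.0083 [-0.38010854  0.31023992  0.7114265   1.50181721 -0.20368834  1.40504999
  1.91374703]
```

View pics/w0.png

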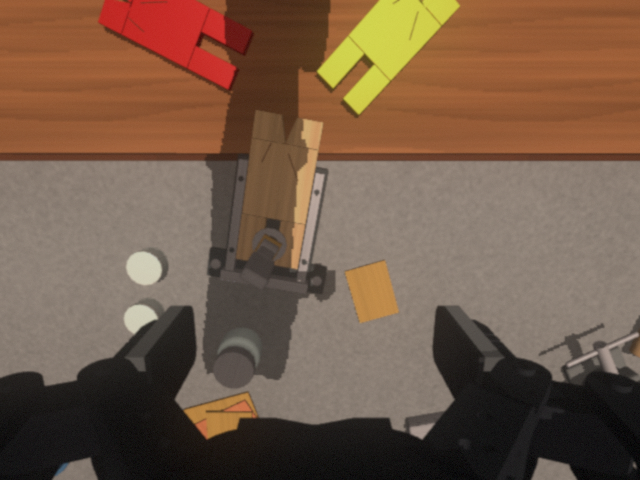

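View pics/w1.png

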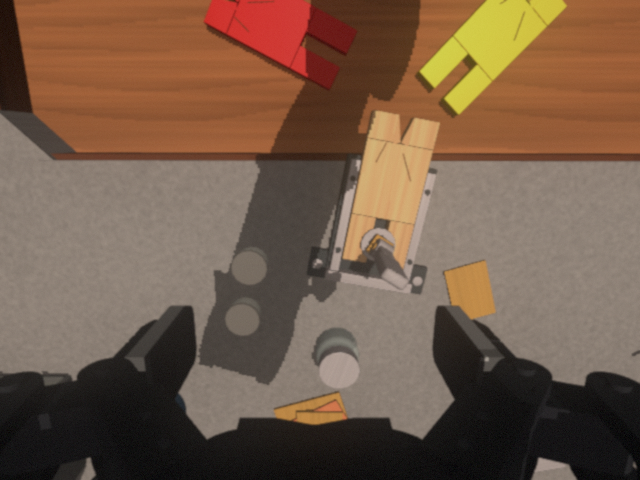

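The wrist views show the pin (front corners w0 (255,110),(323,122); w1 (376,111),(440,122)), the heel near w0 (236,264),(298,270), and the lever leaning outward from about w1 (378,240) to (400,283). I enlarge to get edges.

Run:
```python
from h import *
import pickle
D=pickle.load(open('D.pkl','rb'))
# lines of crops: 5x, w0 origin (205,215), w1 origin (305,215); grid labels
im=[]
for (T,w),x0,g in zip(D,(205,315),(1.9,1.2)):
    c=w['color'][215:300,x0:x0+130,::-1]
    c=cv2.resize(c,None,fx=6,fy=3.5*0+3.5,interpolation=cv2.INTER_CUBIC) if 0 else cv2.resize(c,None,fx=3.5,fy=3.5,interpolation=cv2.INTER_CUBIC)
    c=np.clip(255*(c/255.)**(1/g),0,255).astype(np.uint8);im.append(c)
cv2.imwrite('pics/crop.png',np.vstack(im));print(im[0].shape)
(T0,a),(T1,b)=D
for n,p,q in (('fl',(255,110),(376,111)),('fr',(323,122),(440,122)),('notch',(289,147),(401,144)),('heelR',(298,270),(409,265)),('heelL',(236,264),(344,258))):
    print(n,*cross([ray(a,*p,T0),ray(b,*q,T1)]))
```

```text
(298, 455, 3)
fl [ 0.46881119 -0.06780417  0.10165012] [np.float64(0.00043656088170996926), np.float64(0.0004365608817099542)]
fr [ 0.47896658 -0.0005357   0.0905897 ] [np.float64(8.277735877497828e-05), np.float64(8.277735877500822e-05)]
notch [ 0.50238447 -0.03632454  0.07844433] [np.float64(0.001601471574680899), np.float64(0.0016014715746808942)]
heelR [ 0.6283763  -0.02664913  0.10981622] [np.float64(0.002736983714096692), np.float64(0.002736983714096686)]
heelL [ 0.62520714 -0.09525068  0.09706082] [np.float64(0.003313485664316841), np.float64(0.003313485664316872)]
```

View pics/crop.png

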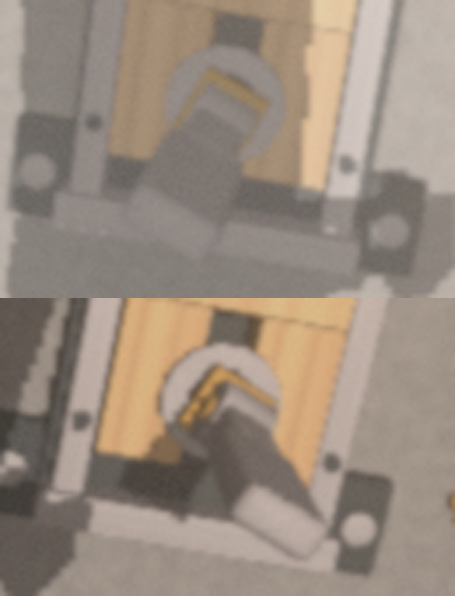

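The crop shows the washer centred at crop (225,103) in w0 and (222,402) in w1. The lever's end face is centred at (173,218) and (280,522), with its hinge edge running about 30° down-right in the image. Now I compute the geometry.

Run:
```python
from h import *
import pickle
D=pickle.load(open('D.pkl','rb'));(T0,a),(T1,b)=D
P=lambda x,y,o:(o[0]+x/3.5,o[1]+y/3.5)
w0=lambda x,y:ray(a,*P(x,y,(205,215)),T0); w1=lambda x,y:ray(b,*P(x,y-298,(315,215)),T1)
for n,p,q in (('washer',(225,103),(222,402)),('levtop',(173,218),(280,522)),('levfarL',(130,205),(232,532)),('levfarR',(205,258),(308,557)),('nearL',(147,178),(252,489)),('nearR',(218,225),(327,528)),('screwholeL',(92,121),(80,420)),('screwholeR',(347,165),(331,463)),('boltR',(390,230),(358,528))):
    print(n,*cross([w0(*p),w1(*q)]))
hsv=cv2.cvtColor(b['color'],cv2.COLOR_RGB2HSV);m=cv2.inRange(hsv,(8,70,110),(25,255,255));m[:,:330]=0;m[:,450:]=0;m[:105]=0;m[285:]=0
L=[];Rr=[]
for v in range(165,215,3):
    x=np.flatnonzero(m[v])
    L.append(onz(b,x[0]-.5,v,.09,T1));Rr.append(onz(b,x[-1]+.5,v,.09,T1))
for n,S in (('L',L),('R',Rr)):
    S=np.array(S);k=np.polyfit(S[:,0],S[:,1],1);print(n,'yaw',np.degrees(np.arctan(k[0])),'y at .55',np.polyval(k,.55),'resid',np.std(S[:,1]-np.polyval(k,S[:,0])))
for u in (385,432): 
    v=np.flatnonzero(m[:,u])[0];print('front',onz(b,u,v-.5,.09,T1))
print('edge',onz(b,250,157,.06,T1), 'jar',cross([ray(a,237,366,T0),ray(b,339,370,T1)])[0],'heel line',onz(b,*P(105,455-298,(315,215)),.09,T1),'stop top front edge',onz(b,*P(120,500-298,(315,215)),.088,T1),onz(b,*P(340,535-298,(315,215)),.088,T1))
```

```text
washer [ 0.60688365 -0.05821376  0.09545531] [np.float64(0.00011308428594129948), np.float64(0.0001130842859414671)]
levtop [ 0.6099359  -0.05982462  0.19614926] [np.float64(0.0006792280708561757), np.float64(0.0006792280708561023)]
levfarL [ 0.61037495 -0.07087781  0.19389573] [np.float64(0.003489275217090396), np.float64(0.0034892752170907044)]
levfarR [ 0.61966838 -0.05240395  0.19590928] [np.float64(7.204936970412768e-05), np.float64(7.20493697042417e-05)]
nearL [ 0.60180019 -0.06637184  0.19272031] [np.float64(0.0015366288477106406), np.float64(0.0015366288477107126)]
nearR [ 0.61097247 -0.04877608  0.19781202] [np.float64(0.0005483686629536086), np.float64(0.0005483686629537834)]
screwholeL [ 0.61515658 -0.10178871  0.08695143] [np.float64(0.00014814717529784065), np.float64(0.00014814717529780633)]
screwholeR [ 0.62974438 -0.02056221  0.08597983] [np.float64(6.941770062481418e-05), np.float64(6.94177006247775e-05)]
boltR [ 0.6567879  -0.00654521  0.07244388] [np.float64(7.838655905293706e-05), np.float64(7.838655905274437e-05)]
L yaw -9.966151689944335 y at .55 -0.08539336964250147 resid 0.00033638397740075836
R yaw -10.669920024041767 y at .55 -0.012920525242788708 resid 0.0004070942428870249
front [ 0.46218934 -0.05728238  0.09      ]
front [ 0.46203134 -0.00986622  0.09      ]
edge [ 0.51552312 -0.20022569  0.06      ] jar [ 0.75267378 -0.09886763  0.10502663] heel line [ 0.62601451 -0.09379111  0.09      ] stop top front edge [ 0.6417856  -0.08842363  0.088     ] [ 0.65353118 -0.01654452  0.088     ]
```

Geometry so far: yaw about −10.2°, bolt axis (0.607, −0.058), pin about 15 mm short of home, lever top 0.196 high. Now I push the pin with both fingertips on either side of the notch.

```bash
cat >> h.py <<'E'
yaw=np.radians(-10.2);U=np.array([np.cos(yaw),np.sin(yaw),0]);V=np.array([-U[1],U[0],0])
B=np.array([.6069,-.0582,0])
E
python3 - <<'E'
from h import *
q=down(np.pi+yaw)
g=lambda s,z:B+U*s+np.array([0,0,z])
env.move_ptp(g(-.175,.2),q)
env.gripper_to(.030)
env.move_l(g(-.175,.077),rate=.2)
env.move_l(g(-.152,.077),rate=.1)
env.wait(.15)
f=lambda:np.array(env.observe()['contact_force'])
f0=f();print('f0',f0,env.observe()['grip_width'],env.observe()['time'])
s=-.152
while s<-.118:
    s+=.001;env.move_l(g(s,.077),rate=.03)
    ob=env.observe();F=-(np.array(ob['contact_force'])-f0)@U
    print('%.3f %.2f %.4f'%(s,F,(np.array(ob['eef_pos'])-B)@U),end=' | ')
    if F>6: break
env.wait(.3);print(-(f()-f0)@U,(np.array(env.observe()['eef_pos'])-B)@U,env.observe()['time'])
E
```

```text
f0 [-0.04714001  0.34408081  0.4016168 ] 0.02994630274269792 6.825
-0.151 0.10 -0.1512 | -0.150 -0.25 -0.1500 | -0.149 -0.21 -0.1489 | -0.148 -0.46 -0.1479 | -0.147 0.61 -0.1470 | -0.146 -1.34 -0.1459 | -0.145 -0.21 -0.1450 | -0.144 0.58 -0.1439 | -0.143 0.39 -0.1428 | -0.142 -0.39 -0.1419 | -0.141 0.49 -0.1408 | -0.140 0.09 -0.1398 | -0.139 -0.01 -0.1388 | -0.138 -0.34 -0.1379 | -0.137 0.23 -0.1369 | -0.136 -0.10 -0.1359 | -0.135 -0.19 -0.1349 | -0.134 -0.59 -0.1338 | -0.133 0.20 -0.1328 | -0.132 0.64 -0.1318 | -0.131 -0.03 -0.1309 | -0.130 0.03 -0.1299 | -0.129 3.52 -0.1296 | -0.128 7.32 -0.1296 | 6.921072027510103 -0.12959541992537502 13.125
```

The pin stops firmly at −129.6 mm (predicted −131 ± calibration). I back off, look once, and check joint 7 for the twist.

Run:
```python
from h import *
g=lambda s,z:B+U*s+np.array([0,0,z])
env.move_l(g(-.15,.077),rate=.1)
env.move_l(g(-.15,.26),rate=.25)
env.gripper_to(.045)
env.move_ptp(g(-.05,.30),down(np.pi+yaw));env.wait(.1)
T=toolT();w=eyes.capture('wrist')
import pickle;pickle.dump((T,w),open('D2.pkl','wb'))
save('w2',w)
for a in (62.5,242.5,-117.5):
    j=env.inverse_kinematics(list(B+[-.0,0,.22]),down(np.radians(a)));print(a,None if j is None else np.round(j,2))
print(np.round(env.observe()['joint_positions'],2),env.observe()['time'])
```

```text
62.5 [-0.7   0.65  1.17  1.68 -0.63  1.24  0.13]
242.5 [ 0.12  0.43 -0.16  1.62  0.07  1.1   2.6 ]
-117.5 [ 0.12  0.43 -0.16  1.62  0.07  1.1   2.6 ]
[-0.59  0.32  0.79  1.68 -0.24  1.24  1.65] 15.3333
```

View pics/w2.png

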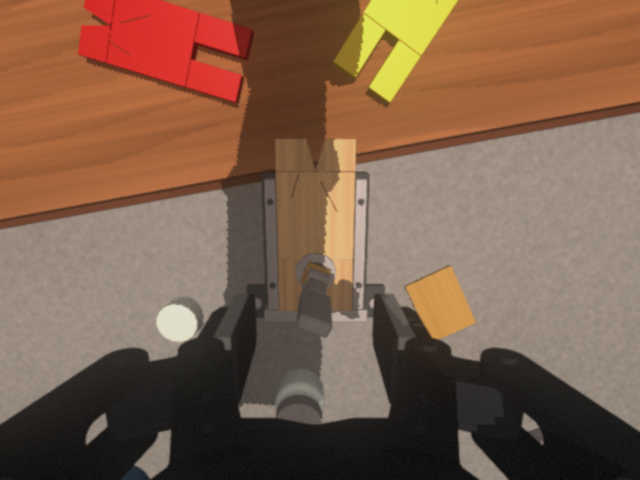

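The pin's heel is against the stop (row 311), its front corners at (276,139) and (356,139). The lever still leans away from the robot. Now I grip and twist clockwise, watching torque.

```bash
cat >> h.py <<'E'
def wr(n=4):
    F=[];M=[]
    for _ in range(n):
        s=env.observe();F.append(s['contact_force']);M.append(s['torque']);env.wait(.01)
    return np.mean(F,0),np.mean(M,0)
E
python3 - <<'E'
from h import *
import json
h0=np.radians(242.5);z0=.152
p=B+[0,0,z0]
env.move_ptp(list(B+[0,0,.25]),down(h0));env.move_l(list(p),rate=.12);env.wait(.1)
F0,M0=wr(8);print('pre',F0,M0)
env.gripper_to(.008,25);F,M=wr();print('grip',F-F0,M-M0,env.observe()['grip_width'],env.observe()['time'])
log=[];phi=0
while phi<5.15:
    phi+=.1
    p=B+[0,0,z0-phi*.004/2/np.pi]+(p-B)*[1,1,0]
    j=env.inverse_kinematics(list(p),down(h0-phi))
    if j is None: print('no ik');break
    env.move_joints(j)
    F,M=wr();F=F-F0;M=M-M0
    d=np.array([F[0],F[1],0])*.00004;p=p+d
    log.append((phi,M[2],*F));
    t=np.array(log)[:,1]
    if len(t)>6 and abs(np.mean(t[-2:])-np.median(t[1:5]))>.10: break
for l in log[:]: print('%.1f t%.3f F%.1f %.1f %.1f'%l,end=' | ')
s=env.observe();print(p-B,s['joint_positions'][6],s['time'],s['grip_width'])
json.dump(dict(phi=phi,p=list(p),F0=list(F0),M0=list(M0),h0=h0,free=float(np.median(t[1:5]))),open('st.json','w'))
E
```

```text
pre [ 0.05766732 -0.03027373  0.20780683] [ 0.01341987  0.00145591 -0.02630843]
grip [ 3.86717452 -1.14553095  4.12602573] [-0.28674715 -0.61154891 -0.03489267] 0.012049687848705835 17.8333
0.1 t-0.023 F3.6 -2.1 5.0 | 0.2 t-0.064 F2.6 -1.3 5.6 | 0.3 t-0.004 F1.4 -1.6 6.9 | 0.4 t-0.059 F1.0 -0.8 7.1 | 0.5 t-0.031 F0.5 -0.5 7.3 | 0.6 t-0.048 F0.4 0.1 7.7 | 0.7 t-0.044 F0.2 -0.1 8.1 | 0.8 t-0.035 F0.1 0.4 8.1 | 0.9 t-0.041 F0.1 0.3 8.2 | 1.0 t-0.046 F-0.4 0.6 8.6 | 1.1 t-0.035 F-0.1 0.6 8.2 | 1.2 t-0.070 F-0.7 0.6 8.3 | 1.3 t-0.042 F-0.2 1.0 8.3 | 1.4 t-0.084 F-0.5 1.1 9.2 | 1.5 t-0.097 F-0.2 0.9 8.1 | 1.6 t-0.087 F-0.2 1.0 8.8 | 1.7 t-0.104 F-0.1 1.5 8.6 | 1.8 t-0.127 F0.1 1.0 8.6 | 1.9 t-0.111 F0.0 1.9 8.6 | 2.0 t-0.151 F0.4 1.5 8.8 | 2.1 t-0.146 F0.5 1.3 8.4 | [0.00034628 0.00029158 0.1506631 ] 0.7703957410104417 23.7833 0.011460297633006544
```

Contact came at about 1.25 rad, and 2.1 rad reads about 11 N. I turn a little further to about 15 N and then release.

Run:
```python
from h import *
import json
st=json.load(open('st.json'));p=np.array(st['p']);z0=.152;F0=np.array(st['F0']);M0=np.array(st['M0']);phi=st['phi']
for phi in (2.2,2.3,2.4):
    p[2]=z0-phi*.004/2/np.pi
    env.move_joints(env.inverse_kinematics(list(p),down(st['h0']-phi)))
    F,M=wr(8);print(phi,(M-M0)[2],F-F0)
env.wait(.2);F,M=wr(15);print('hold',(M-M0)[2]);x=env.observe();print(x['eef_pos'],R.from_quat(x['tool_rot']).as_matrix()[:,0],x['grip_width'])
st['phi']=phi;json.dump(st,open('st.json','w'))
```

```text
2.2 -0.1589679910827634 [0.91203721 1.78951019 8.29002051]
2.3 -0.1770542285747019 [0.91227172 1.82466973 8.13808065]
2.4 -0.18986460447776135 [1.23507467 1.85941373 8.23281474]
hold -0.19375569951823693
[ 0.60795142 -0.05688105  0.15122034] [-2.60471377e-01  9.65481118e-01  9.34403475e-04] 0.011380248509567965
```

Torque is now 0.15 N·m above free turning, so it is finger-snug. I release and fold the lever, heading −165°, with the force watched.

Run:
```python
from h import *
import json
st=json.load(open('st.json'));Bx=np.array([.6078,-.0570,0]);hd=np.radians(-165.1);d=np.array([np.cos(hd),np.sin(hd),0]);Z=np.array([0,0,1.])
env.gripper_to(.035);env.move_l(list(np.array(env.observe()['eef_pos'])+[0,0,.075]),rate=.2)
env.gripper_to(0.0,20)
zp=.1140;r=.070;q=down(hd)
def tcp(th,gap=0):
    c=Bx+Z*zp+r*(np.sin(th)*d+np.cos(th)*Z)+(.006+gap)*(-np.cos(th)*d+np.sin(th)*Z)
    return c-.011*d
s=tcp(0,.015)
env.move_ptp(list(s+[0,0,.05]),q);env.move_l(list(s),rate=.15);env.wait(.15)
F0,M0=wr(8);print(env.observe()['joint_positions'][6],env.observe()['time'])
env.move_l(list(tcp(0,.004)),rate=.08)
th=-.05;stop=False;log=[]
while th<1.55:
    th+=.05;env.move_l(list(tcp(th)),rate=.05)
    F=wr(3)[0]-F0;n=np.cos(th)*d-np.sin(th)*Z;ft=-F@n;log.append((th,ft,F@V*0+F@np.cross(Z,d)))
    if ft>24: stop=True;break
for l in log[::2]: print('%.2f %.1f %.1f'%l,end=' | ')
print('stop',stop,log[-1],env.observe()['eef_pos'],env.observe()['time'])
json.dump(dict(F0=list(F0),d=list(d),Bx=list(Bx),zp=zp),open('fold.json','w'))
```

```text
1.8713115793840538 28.325
0.00 0.8 0.1 | 0.10 2.3 -0.7 | 0.20 2.5 -0.7 | 0.30 3.2 -1.2 | 0.40 2.6 -2.4 | 0.50 3.0 -1.5 | 0.60 2.5 -1.5 | 0.70 2.7 -1.9 | 0.80 1.9 -1.0 | 0.90 2.4 -0.6 | 1.00 1.4 -0.3 | 1.10 1.1 -0.4 | 1.20 1.5 -0.2 | 1.30 1.8 0.1 | 1.40 0.4 -0.2 | 1.50 0.9 0.2 | stop False (1.5500000000000007, np.float64(10.12377059925102), np.float64(-1.0772011684106562)) [ 0.5510473  -0.07219085  0.12218446] 37.4083
```

Run:
```python
from h import *
w=eyes.capture('scene');c=cv2.resize(w['color'][235:325,230:350,::-1],None,fx=4,fy=4,interpolation=cv2.INTER_CUBIC)
t=toolT();w2=eyes.capture('wrist')['color'][120:400,200:440,::-1];w2=cv2.resize(w2,None,fx=1.3,fy=1.3)
H=max(c.shape[0],w2.shape[0]);pad=lambda i:cv2.copyMakeBorder(i,0,H-i.shape[0],0,0,0)
cv2.imwrite('pics/f1.png',np.hstack([pad(c),pad(w2)]))
```

```text
(no output)
```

View pics/f1.png

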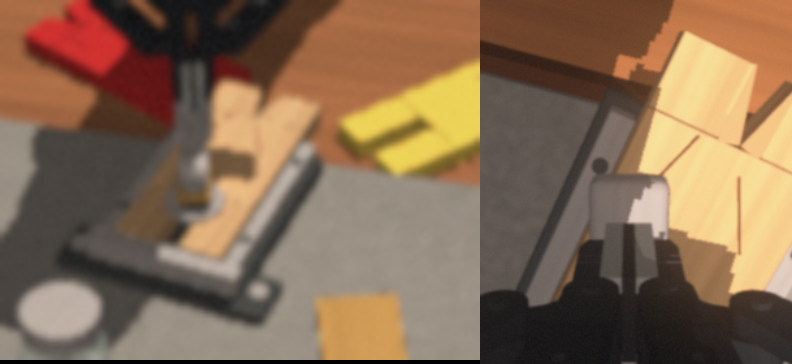

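The lever is folded under the fingertips, with its paddle end at right-panel (630,200), and the pin is unmoved. Now I press gently to the end stop.

Run:
```python
from h import *
import json
st=json.load(open('fold.json'));F0=np.array(st['F0'])
p=np.array(env.observe()['eef_pos']);z=p[2]-.001
for k in range(16):
    z-=.0006;env.move_l([p[0],p[1],z],rate=.02);env.wait(.05)
    F=wr(4)[0]-F0;e=env.observe()['eef_pos'][2];print('%.4f %.4f %.1f'%(z,e,F[2]),end=' | ')
    if F[2]>20: break
p=np.array(env.observe()['eef_pos'])
env.move_l([p[0],p[1],p[2]+.1],rate=.15)
env.move_ptp([.49,-.04,.28],down(np.pi+yaw));env.wait(.1)
T=toolT();w=eyes.capture('wrist');sc=eyes.capture('scene')
a=cv2.resize(w['color'][150:400,200:440,::-1],None,fx=1.5,fy=1.5)
c=cv2.resize(sc['color'][235:325,240:340,::-1],None,fx=4,fy=4,interpolation=cv2.INTER_CUBIC)
H=max(a.shape[0],c.shape[0]);pad=lambda i:cv2.copyMakeBorder(i,0,H-i.shape[0],0,0,0)
cv2.imwrite('pics/f2.png',np.hstack([pad(c),pad(a)]));print(env.observe()['time'])
```

```text
0.1206 0.1219 17.9 | 0.1200 0.1217 22.3 | 39.75
```

View pics/f2.png

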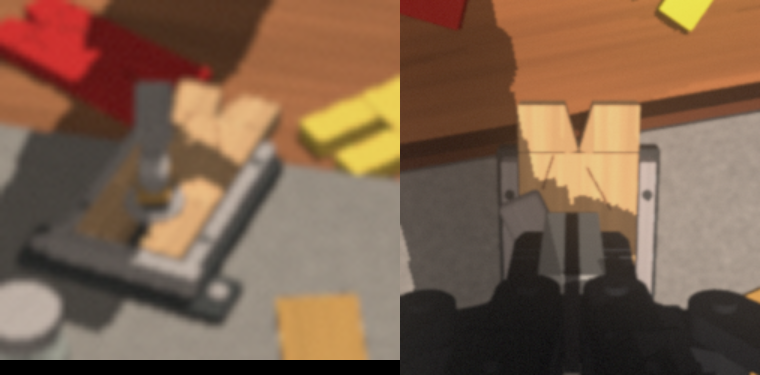

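Pressing met the hard stop (0.2 mm travel at 22 N), and the lever lies flat over the pin with its end at right-panel (525,212). I check the pin front (right-panel (517,103),(641,103)) numerically, then hand in.

Run:
```python
from h import *
T=toolT();w=eyes.capture('wrist')
f=[(onz(w,200+(u-400)/1.5,150+103/1.5,.09,T)-np.array([.6078,-.057,0]))@U for u in (517,641)]
print('front to bolt',f)
if np.mean(f)>-.126: env.job_done();print('handed in')
```

```text
front to bolt [np.float64(-0.12094007333533414), np.float64(-0.12110217089730838)]
the job is handed in; nothing more can be done
handed in
```

The job is handed in: the pin is fully home against the stop, the bolt is finger-snug at about 15 N, and the lever is folded flat against its end stop.

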